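Block the model engine in its crate

TASK

The model aircraft engine still has a gap at each end of its shipping crate. Fill both gaps with the wooden T-shaped packing blocks that suit them, the red one in the wider gap and the yellow one in the narrower gap, each standing upright with its foot down flat on the crate floor, so that the engine can no longer slide. Leave the engine in the crate, upright and about where it is; the large blue block fits neither gap and is not needed.

Things in the scene. Friction and masses are not known exactly. Their poses are not given: they have to be found in the camera images.
- crate: Open shipping crate of pale wood, fixed to the table: outside 128 (x) x 218 (y) x 43 mm (z), walls 9 mm, floor 8 mm thick, so inside it is 110 (x) x 200 (y) mm and 35 mm deep. Origin at the centre of its underside, on the table; z up, y along its length. The wider gap (54 to 58 mm) lies at its +y end and the narrower gap (34 to 38 mm) at its -y end, each between the end wall and the engine's cradle; both gaps run the full 110 mm across.
- engine: Model aircraft twin engine (grey crankcase with finned cylinders, brass hub) on a brown wooden cradle, 0.9 kg, standing loose on the crate floor, its axes parallel to the crate's within a degree. Cradle 104 (x) x 108 (y) mm, its end boards (at y = -54 and +54 mm) 35 mm high, level with the crate rim; the engine's hub is 70 mm high. Origin at the centre of the cradle's underside, z up.
- thick_block: Red painted wooden packing block shaped like an upside-down T, about 100 g, loose, upright on the table. Foot 70 (x) x 46 (y) x 35 mm high; on its middle a stem to hold it by, 24 (x) x 46 (y) mm, rising from 35 to 80 mm above the underside. Goes into the wider gap with its y (46 mm) along the crate's y. Origin at the centre of its underside, z up; either way round will do. A larger blue block of the same shape, 66 mm in y, also stands on the table and fits neither gap.
- thin_block: Yellow painted wooden packing block shaped like an upside-down T, about 60 g, loose, upright on the table. Foot 70 (x) x 26 (y) x 35 mm high; on its middle a stem to hold it by, 24 (x) x 26 (y) mm, rising from 35 to 80 mm above the underside. Goes into the narrower gap with its y (26 mm) along the crate's y. Origin at the centre of its underside, z up; either way round will do.
Not all that is in view belongs to the job. Of the things like the thick_block, leave any that is purple; of the rest the larger one is meant.

How it is judged:
By the outcome, as a careful person would: the job done as asked, in the order asked, and still so for the second after the job is handed in, with the robot touching nothing.
It also fails if it takes over 56 s, if anything falls off the work surface, if the arm or the gripper's body presses on something with over 40 N, if the wrist force passes 120 N, or if a joint passes its speed limit or range.

ROBOT

A 6-joint arm with a two-finger parallel gripper is mounted at the origin on the work surface. World frame = base frame: x ahead of the robot, y to its left, z up, the work surface at z = 0. Lengths are in m, angles in rad, forces in N, time in s.
With the tool pointing down it reaches from about 0.325 to 0.925 m from the base axis. Payload 3.1 kg.
Tool frame: the origin (TCP) lies on the centre line of the jaws, within the pads' length; the fingertips stand 14 mm ahead of it and the grasp point (between the pads) lies 5 mm behind it; z points along the fingers, y is the line along which they close (so a half turn about z gives the same grasp; the last joint's range is limited). The gripper opens to 85 mm and grips with 20 to 120 N. Pads are 22 mm wide; open, the fingers measure 114 mm over their backs; the gripper's body (76 mm by 85 mm) begins 54 mm behind the grasp point. The pads swing forward as they close: fully open they stand 13 mm farther back than shut.
Start: joints at [1.013, 0.217, 1.613, -0, 1.311, -0.112], TCP at [0.269, 0.564, 0.245] pointing down, gripper open.
Joint ranges: [-2.75, 2.75], [-0.78, 2.1], [0.31, 2.55], [-1.13, 4.27], [0.13, 2.63], [-2.58, 2.58]. Speed limits (rad/s): [2.79, 2.79, 3.14, 3.14, 3.14, 3.14].

INTERFACE

Orientations are given as a unit quaternion [w, x, y, z].
In Python, from cell import * gives the robot as it stands.
- The arm moves only by the tool servo_tool, never from a script. Its argument "deltas" is a list of rows, each an object of numbers: "x", "y", "z": the shift along the tool's x, y, z in mm; "twist": the turn about the tool's z in degrees. In form: [{"x": .., "y": .., "z": .., "twist": ..}, ...]. A call has 1 to 8 rows; each row shifts and turns the commanded pose from where the row before left it, along the tool's axes as they then stand; what a row does not reach is not made up. A row lasts 1/10 s, in which the tool goes at most 50 mm and 8.59 degrees, less where a joint would pass 70% of its speed; a pose out of reach is approached as far as the arm can. A call with a gripper value outside its range is refused whole. "hand" is the finger opening in mm, from 0 to 85.4, set as the call begins (left out, the last holds). The fingers move at their own pace and stop on an object; "squeeze" is the grip in N (left out, the last holds). Time passes only in rows, so rows that do not move let the fingers close. It gives the time, the measured TCP pose, the force, the opening and the grip force at its end, in the units of the state.
- get_state(): the state, without advancing time (a new reading comes with each control period).
- capture(name): name is "side" or "top" or "wrist"; returns a dict with "color" (384x512x3 uint8, blue, green, red), "z_map" (384x512 float32, m along the optical axis (not along the pixel's ray), 0 where there is no reading), "K" (3x3 intrinsics, pixels), "R" (3x3) and "t" (3): a world point X has camera coordinates R X + t. Camera axes: x right, y down, z forward; pixel columns grow to the right and rows downward; lengths in m; the calibration is good to about 2 mm. A picture is of the moment at which its call begins.
- sign_off(): hands the job in; it is judged then, once.
The state is a dict: "time": time; "joints": joint angles; "dq": joint speeds; "tau": joint torques, N m; "tool_pos": TCP position; "ee_rot": TCP orientation; "wrist_force": force on the tool from outside, world axes, zero at the start; "wrist_torque": the same for the moment, N m; "width": finger opening in m; "grasp_force": force on a finger pad.
Only numpy, scipy, OpenCV 4.12 (cv2) and the standard library are available. Lean on these libraries where they do the work, as an engineer would, in place of code of your own. Each camera call takes 0.05 s, during which the arm holds its last target. There are 200 camera calls.

## Working session

There is one attempt and no reset: what is moved stays moved. The work goes in short steps, Python scripts to look and compute and a tool call to move; the robot and the scene stay as the last step left them, time stands still between calls to the robot, and variables do not carry over. Pictures are saved under pics/ and viewed, at most 10 in all, crops included, and the job is handed in when it is done.

Besides the shell and the picture viewer there is one more tool, called after "Request:" as name(argument=value, ...), one argument or row to a line, values as JSON. servo_tool: Moves the arm, as the interface text tells. Its arguments: {"type":"object","properties":{"deltas":{"type":"array","items":{"type":"object","properties":{"x":{"type":"number"},"y":{"type":"number"},"z":{"type":"number"},"twist":{"type":"number"}}}},"hand":{"type":"number"},"squeeze":{"type":"number"}},"required":["deltas"]}

```bash
mkdir -p pics; python3 - <<'E'
from cell import *
import cv2,numpy as np
s=get_state();print(s['time'],s['tool_pos'],s['ee_rot'])
a=capture("top");b=capture("side")
np.savez('c0.npz',**{k+'_'+n:v for n,c in(('t',a),('s',b)) for k,v in c.items()})
cv2.imwrite('pics/top0.png',a['color']);cv2.imwrite('pics/side0.png',b['color'])
print(a['K'],a['R'],a['t'])
E
```

```text
0.0 [0.2690275  0.56325233 0.2439455 ] [-4.07418267e-04  2.21057368e-01  9.75260050e-01 -1.14456867e-03]
[[422.72300518   0.         259.07374503]
 [  0.         422.72300518 186.48694109]
 [  0.           0.           1.        ]] [[ 0.01292582 -0.99980148 -0.01516317]
 [-0.98154976 -0.00979379 -0.1909559 ]
 [ 0.19076949  0.01735166 -0.98148149]] [-0.05921801  0.5414848   0.71171553]
```

View pics/top0.png

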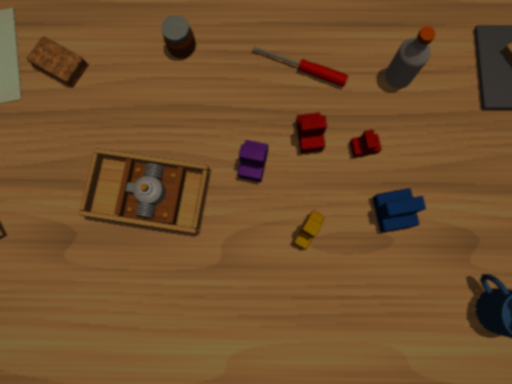

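View pics/side0.png

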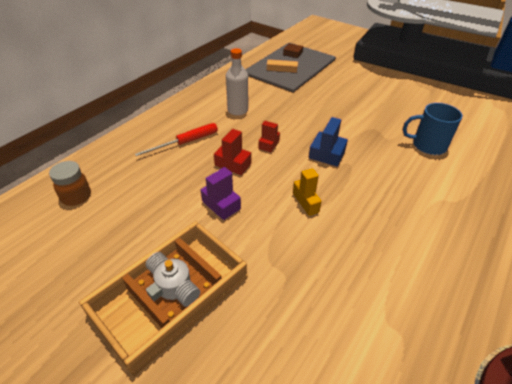

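Candidates in the top view:
- **Large red T at (311,132):** this is the one I choose.
- **Small red T at (366,144):** a smaller decoy.
- **Purple T at (253,160):** to be left alone.
- **Red screwdriver handle at (322,73):** not a block.
- **Yellow T at (309,229):** the only yellow one.
- **Blue T at (398,210):** not needed.

The crate is at (147,192), and its wider gap is on the left, which is world +y.

```bash
cat > h.py <<'E'
import numpy as np,cv2
def pts(c,box=None):
    z=c['z_map'];v,u=np.mgrid[:384,:512]
    P=np.stack([(u-c['K'][0,2])/c['K'][0,0]*z,(v-c['K'][1,2])/c['K'][1,1]*z,z],-1)
    return (P-c['t'])@c['R']           # R^T (P-t)
def hue(c,h0,h1,smin=120,vmin=50):
    h=cv2.cvtColor(c['color'],cv2.COLOR_BGR2HSV);H=h[...,0].astype(int)
    m=(H>=h0)&(H<=h1) if h0<=h1 else (H>=h0)|(H<=h1)
    return m&(h[...,1]>smin)&(h[...,2]>vmin)&(c['z_map']>0)
def rect(P):
    (cx,cy),(w,h),a=cv2.minAreaRect((P[:,:2]*1000).astype(np.float32))
    return np.round([cx,cy,w,h,a],1)
def ray(c,uv,z):
    d=c['R'].T@np.linalg.solve(c['K'],[uv[0],uv[1],1]);o=-c['R'].T@c['t']
    return o+d*(z-o[2])/d[2]
def load(f='c0.npz'):
    d=np.load(f);return {n:{k[:-2]:d[k] for k in d if k.endswith('_'+n)} for n in 'ts'}
E
python3 - <<'E'
from h import *
d=load()
rois={'t':{'red':(285,100,335,160),'yel':(285,200,335,260),'sm':(345,125,390,165)},'s':{'red':(210,125,256,180),'yel':(285,160,330,220),'sm':(256,115,285,155)}}
hs={'red':(172,6),'sm':(172,6),'yel':(18,32)}
for n in 'ts':
  c=d[n];P=pts(c)
  for k,(x0,y0,x1,y1) in rois[n].items():
    m=np.zeros((384,512),bool);m[y0:y1,x0:x1]=1;m&=hue(c,*hs[k],smin=130,vmin=25)
    Q=P[m]
    for lab,lo,hi in(('stem',.074,.09),('foot',.029,.041),('all',.005,.1)):
      q=Q[(Q[:,2]>lo)&(Q[:,2]<hi)]
      if len(q)>4:print(n,k,lab,len(q),rect(q),q[:,2].max().round(3),q.mean(0).round(3))
c=d['t'];P=pts(c)
x=P[145:240,75:215].reshape(-1,3);q=x[(x[:,2]>.02)&(x[:,2]<.047)];print('crate',rect(q))
im=cv2.resize(c['color'][90:270,75:400],None,fx=2.4,fy=2.4,interpolation=cv2.INTER_CUBIC)
cv2.imwrite('pics/crop.png',cv2.convertScaleAbs(im,alpha=1.5))
E
```

```text
t red stem 335 [ 654.4 -148.9   24.2   44.7    8.6] 0.085 [ 0.654 -0.149  0.08 ]
t red foot 400 [ 654.  -148.5   69.4   43.8    7.8] 0.041 [ 0.643 -0.149  0.036]
t red all 961 [ 654.1 -148.9   69.4   44.6    7.6] 0.085 [ 0.646 -0.148  0.053]
t yel stem 216 [ 467.9 -144.8   25.8   24.1   59.5] 0.084 [ 0.468 -0.144  0.08 ]
t yel foot 301 [ 467.8 -144.3   24.9   69.6   59.9] 0.041 [ 0.464 -0.142  0.036]
t yel all 571 [ 467.6 -144.7   25.8   69.6   59.5] 0.084 [ 0.465 -0.142  0.054]
t sm foot 34 [ 623.2 -244.7   34.1   24.1   36.2] 0.04 [ 0.623 -0.25   0.033]
t sm all 531 [ 631.3 -254.5   33.8   50.    11.5] 0.064 [ 0.628 -0.25   0.039]
s red stem 173 [ 651.6 -148.8   21.5   46.     8.7] 0.083 [ 0.65  -0.146  0.08 ]
s red foot 299 [ 650.8 -148.1   66.    44.1    7.7] 0.041 [ 0.641 -0.142  0.035]
s red all 1044 [ 692.4 -162.4   65.3  165.3   71.2] 0.083 [ 0.649 -0.143  0.042]
s yel stem 158 [ 465.8 -144.7   26.3   24.3   58.9] 0.083 [ 0.465 -0.142  0.08 ]
s yel foot 243 [ 465.7 -143.3   26.2   68.6   60.9] 0.041 [ 0.458 -0.135  0.035]
s yel all 861 [ 465.  -143.9   26.7   69.    59.7] 0.083 [ 0.46  -0.136  0.044]
s sm foot 61 [ 620.5 -244.3   29.8   25.2   33.9] 0.041 [ 0.624 -0.25   0.035]
s sm all 407 [ 627.9 -253.    32.1   48.4   13.7] 0.062 [ 0.624 -0.246  0.034]
crate [536.8 158.5 219.1 128.4  81.7]
```

View pics/crop.png

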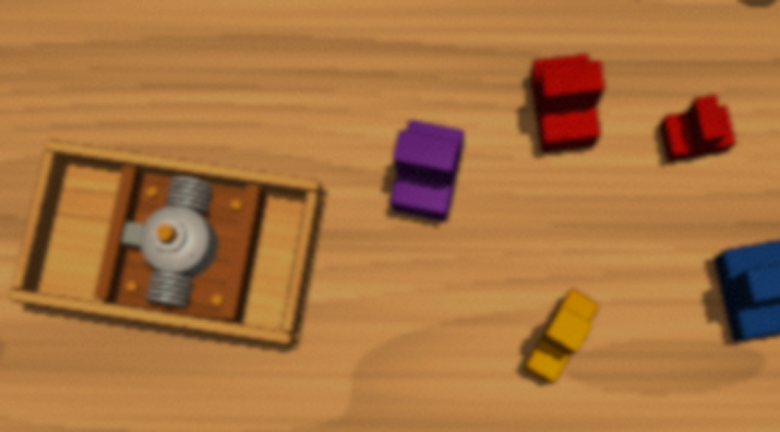

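The crop confirms the choice: the large red T is at crop (568,100), and the small red at (698,128), purple and blue stay put. The crate's wide gap is on the left, at crop (75,225). I'll do the first twist now, toward red yaw 8°.

Request:
servo_tool(
  deltas=[
    {"twist":8},
    {"twist":8},
    {"twist":8},
    {"twist":8},
    {"twist":8},
    {"twist":8},
    {"twist":8.4},
  ],
  hand=70,
  squeeze=40,
)

```text
validation failed for argument at $.de...
```

```bash
cat > go.py <<'E'
import sys;from cell import *
import numpy as np
# usage: go.py x y z yaw(mm,deg): remaining shift in tool axes, and twist
from scipy.spatial.transform import Rotation as Ro
s=get_state();q=s['ee_rot'];R=Ro.from_quat([q[1],q[2],q[3],q[0]]).as_matrix()
p=s['tool_pos']*1000;yaw=np.degrees(np.arctan2(R[1,1],R[0,1]));T=np.array(list(map(float,sys.argv[1:5])))
print('t',round(s['time'],2),'p',p.round(1),'yaw',yaw.round(2),'tilt',R[:,2].round(4),'w',s['width'],'g',s['grasp_force'])
print('tool delta',(R.T@(T[:3]-p)).round(1),'twist',round((yaw-T[3]+90)%180-90,2))
E
python3 - <<'E'
from h import *
d=load()
C=np.array([536.8,158.5])/1000
for n in 'ts':
  c=d[n];P=pts(c).reshape(-1,3)
  if n=='s':
    sel=(np.abs(P[:,:2]-C)<.15).all(1)&(P[:,2]>.03)&(P[:,2]<.05);print('side crate',rect(P[sel]))
  a=np.radians(-8.3);r=(P[:,:2]-C)@np.array([[np.cos(a),-np.sin(a)],[np.sin(a),np.cos(a)]])
  m=(np.abs(r[:,0])<.045)&(np.abs(r[:,1])<.115)&(P[:,2]>-.01)&(P[:,2]<.12)
  y=r[m,1]*1000;z=P[m,2]*1000
  b=np.arange(-112,114,2);k=np.digitize(y,b)
  print(n,[(int(b[i-1])+1,int(np.median(z[k==i]))) for i in range(1,len(b)) if (k==i).any()])
E
python3 go.py 653 -148.7 245 8
```

```text
t [(-111, 0), (-109, 22), (-107, 42), (-105, 44), (-103, 43), (-101, 42), (-99, 39), (-95, 10), (-93, 9), (-91, 9), (-89, 10), (-87, 9), (-85, 9), (-83, 9), (-81, 9), (-79, 9), (-77, 9), (-75, 9), (-73, 9), (-71, 9), (-69, 9), (-67, 9), (-65, 24), (-63, 37), (-61, 44), (-59, 44), (-57, 44), (-55, 44), (-53, 43), (-49, 22), (-47, 22), (-45, 21), (-43, 21), (-41, 21), (-39, 21), (-37, 22), (-35, 24), (-33, 30), (-31, 23), (-29, 26), (-27, 42), (-25, 42), (-23, 46), (-21, 50), (-19, 54), (-17, 56), (-15, 58), (-13, 58), (-11, 57), (-9, 58), (-7, 56), (-5, 56), (-3, 57), (-1, 54), (1, 56), (3, 57), (5, 58), (7, 58), (9, 58), (11, 55), (13, 22), (15, 21), (17, 21), (19, 22), (21, 23), (23, 23), (25, 22), (27, 22), (29, 21), (31, 21), (33, 31), (35, 42), (37, 44), (39, 44), (41, 44), (43, 44), (45, 43), (57, 10), (59, 9), (61, 9), (63, 9), (65, 9), (67, 9), (69, 9), (71, 9), (73, 9), (75, 9), (77, 9), (79, 9), (81, 9), (83, 10), (85, 9), (87, 9), (89, 9), (91, 9), (93, 9), (95, 9), (97, 9), (99, 22), (101, 29), (103, 43), (105, 43), (107, 43), (109, 42)]
side crate [534.7 158.2 217.9 129.7
[... 551 characters left out ...]
, (-1, 54), (1, 50), (3, 46), (5, 41), (7, 36), (9, 31), (11, 32), (13, 24), (15, 22), (17, 22), (19, 22), (21, 23), (23, 24), (25, 22), (27, 22), (29, 36), (31, 42), (33, 44), (35, 44), (37, 44), (39, 44), (41, 44), (43, 27), (45, 9), (47, 9), (49, 9), (51, 9), (53, 9), (55, 9), (57, 10), (59, 9), (61, 9), (63, 9), (65, 10), (67, 9), (69, 9), (71, 9), (73, 9), (75, 9), (77, 9), (79, 9), (81, 9), (83, 9), (85, 9), (87, 9), (89, 9), (91, 9), (93, 9), (95, 9), (97, 9), (99, 41), (101, 43), (103, 43), (105, 43), (107, 42), (109, 6), (111, 0)]
t 0.1 p [269.1 563.3 244. ] yaw 64.46 tilt [-0.0012 -0.0019 -1.    ] w 0.08563564660221012 g 0.0
tool delta [-6.534e+02 -4.769e+02 -1.000e-01] twist 56.46
```

Request:
servo_tool(
  deltas=[
    {"x":0,"y":0,"z":0,"twist":8},
    {"x":0,"y":0,"z":0,"twist":8},
    {"x":0,"y":0,"z":0,"twist":8},
    {"x":0,"y":0,"z":0,"twist":8},
    {"x":0,"y":0,"z":0,"twist":8},
    {"x":0,"y":0,"z":0,"twist":8},
    {"x":0,"y":0,"z":0,"twist":8.5},
  ],
  hand=70,
  squeeze=40,
)

```text
time: 0.8
tool_pos: [0.2692, 0.5635, 0.2445]
ee_rot: [0.0, 0.659, 0.752, -0.001]
wrist_force: [-0.2, -0.7, 0.1]
width: 0.0699
grasp_force: 0.0
```

Request:
servo_tool(
  deltas=[
    {"x":-45,"y":16.5,"z":0,"twist":0},
    {"x":-45,"y":16.5,"z":0,"twist":0},
    {"x":-45,"y":16.5,"z":0,"twist":0},
    {"x":-45,"y":16.5,"z":0,"twist":0},
    {"x":-45,"y":16.5,"z":0,"twist":0},
    {"x":-45,"y":16.5,"z":0,"twist":0},
    {"x":-45,"y":16.5,"z":0,"twist":0},
    {"x":-45,"y":16.5,"z":0,"twist":0},
  ],
)

```text
time: 1.6
tool_pos: [0.4502, 0.2238, 0.2449]
ee_rot: [-0.0, 0.656, 0.755, -0.0]
wrist_force: [0.5, 0.8, 0.1]
width: 0.0703
grasp_force: 0.0
```

Request:
servo_tool(
  deltas=[
    {"x":-45,"y":16.5,"z":0,"twist":0},
    {"x":-45,"y":16.5,"z":0,"twist":0},
    {"x":-45,"y":16.5,"z":0,"twist":0},
    {"x":-45,"y":16.5,"z":0,"twist":0},
    {"x":-45,"y":16.5,"z":0,"twist":0},
    {"x":-45,"y":16.5,"z":0,"twist":0},
    {"x":-45,"y":16.5,"z":0,"twist":0},
    {"x":-45,"y":16.5,"z":0,"twist":0},
  ],
)

```text
time: 2.4
tool_pos: [0.6309, -0.1144, 0.2446]
ee_rot: [-0.001, 0.656, 0.754, -0.0]
wrist_force: [-0.2, -0.6, 0.8]
width: 0.0698
grasp_force: 0.0
```

```bash
python3 go.py 653 -148.7 55 7.9
```

```text
t 2.4 p [ 630.9 -114.4  244.6] yaw 7.94 tilt [-1.e-03  5.e-04 -1.e+00] w 0.06984172635104943 g 0.0
tool delta [-37.2  17.4 189.5] twist 0.04
```

Request:
servo_tool(
  deltas=[
    {"x":-20,"y":9,"z":20,"twist":0},
    {"x":-17,"y":8,"z":40,"twist":0},
    {"x":0,"y":0,"z":40,"twist":0},
    {"x":0,"y":0,"z":20,"twist":0},
    {"x":0,"y":0,"z":0,"twist":0},
  ],
)

```text
time: 2.9
tool_pos: [0.6485, -0.1458, 0.1192]
ee_rot: [-0.005, 0.657, 0.754, -0.002]
wrist_force: [-0.6, 0.1, 0.3]
width: 0.0698
grasp_force: 0.0
```

```bash
python3 go.py 653 -148.7 55 7.9; python3 - <<'E'
from cell import *
import cv2
c=capture('wrist');cv2.imwrite('pics/w1.png',c['color'])
E
```

```text
t 2.9 p [ 648.5 -145.8  119.2] yaw 7.93 tilt [-0.0107  0.0036 -0.9999] w 0.0698196181678947 g 0.0
tool delta [-3.8  4.7 64.1] twist 0.03
```

View pics/w1.png

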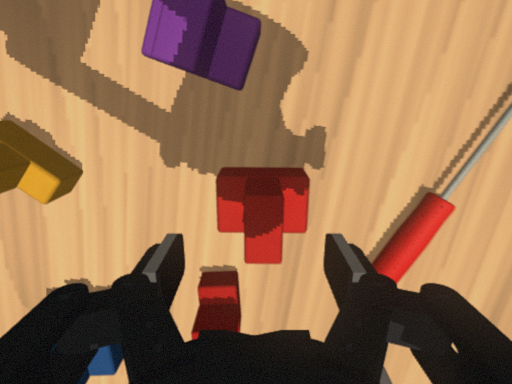

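The wrist view shows the large red T at (263,215), centred between the fingers (mid column about 255). The purple block, the small red and the yellow are clear of the descent.

Request:
servo_tool(
  deltas=[
    {"x":0,"y":0,"z":0,"twist":0},
  ],
)

```text
time: 3.05
tool_pos: [0.6535, -0.147, 0.1267]
ee_rot: [0.001, 0.656, 0.755, 0.0]
wrist_force: [-0.4, -0.6, 0.5]
width: 0.0701
grasp_force: 0.0
```

```bash
python3 go.py 653 -148.7 55 7.9
```

```text
t 3.05 p [ 653.5 -147.   126.7] yaw 7.97 tilt [ 2.e-03 -7.e-04 -1.e+00] w 0.07010101522721524 g 0.0
tool delta [-1.5 -0.9 71.7] twist 0.07
```

Decelerations overshoot briefly, so I'll go gently.

Request:
servo_tool(
  deltas=[
    {"x":-1.5,"y":0,"z":10,"twist":0},
    {"x":0,"y":0,"z":17,"twist":0},
    {"x":0,"y":0,"z":17,"twist":0},
    {"x":0,"y":0,"z":14,"twist":0},
    {"x":0,"y":0,"z":9,"twist":0},
    {"x":0,"y":0,"z":4,"twist":0},
    {"x":0,"y":0,"z":0,"twist":0},
  ],
)

```text
time: 3.75
tool_pos: [0.6521, -0.1481, 0.0531]
ee_rot: [-0.001, 0.656, 0.754, -0.0]
wrist_force: [-0.6, -0.1, -1.1]
width: 0.07
grasp_force: 0.0
```

Request:
servo_tool(
  deltas=[
    {"x":0,"y":0,"z":0,"twist":0},
    {"x":0,"y":0,"z":0,"twist":0},
    {"x":0,"y":0,"z":0,"twist":0},
    {"x":0,"y":0,"z":0,"twist":0},
    {"x":0,"y":0,"z":0,"twist":0},
    {"x":0,"y":0,"z":0,"twist":0},
    {"x":0,"y":0,"z":0,"twist":0},
  ],
  hand=10,
)

```text
time: 4.45
tool_pos: [0.6534, -0.1486, 0.0552]
ee_rot: [0.001, 0.656, 0.754, 0.0]
wrist_force: [0.9, 0.6, 4.6]
width: 0.0233
grasp_force: 42.7
```

```bash
python3 go.py 653 -148.7 55 7.9
```

```text
t 4.45 p [ 653.4 -148.6   55.2] yaw 7.96 tilt [ 1.4e-03 -5.0e-04 -1.0e+00] w 0.023251719913245997 g 42.73506760597229
tool delta [-0.1 -0.5  0.2] twist 0.06
```

Request:
servo_tool(
  deltas=[
    {"x":0,"y":0,"z":-8,"twist":0},
    {"x":0,"y":0,"z":-16,"twist":0},
    {"x":0,"y":0,"z":-24,"twist":3},
    {"x":0,"y":0,"z":-24,"twist":5},
    {"x":0,"y":0,"z":-24,"twist":5},
    {"x":0,"y":0,"z":-15,"twist":3.2},
    {"x":0,"y":0,"z":-5,"twist":0},
    {"x":0,"y":0,"z":0,"twist":0},
  ],
)

```text
time: 5.25
tool_pos: [0.6533, -0.1485, 0.1718]
ee_rot: [0.001, 0.756, 0.655, 0.001]
wrist_force: [-0.2, 0.1, -1.2]
width: 0.0234
grasp_force: 42.0
```

```bash
python3 go.py 546.3 229.6 170 -8.25
```

```text
t 5.25 p [ 653.3 -148.5  171.8] yaw -8.17 tilt [ 2.1e-03 -7.0e-04 -1.0e+00] w 0.023407019800265945 g 42.03504145145416
tool delta [ 359.1 -159.7    1.3] twist 0.08
```

Request:
servo_tool(
  deltas=[
    {"x":10,"y":-4.4,"z":0,"twist":0},
    {"x":20,"y":-8.9,"z":0,"twist":0},
    {"x":30,"y":-13.3,"z":0,"twist":0},
    {"x":35,"y":-15.6,"z":0,"twist":0},
    {"x":35,"y":-15.6,"z":0,"twist":0},
    {"x":35,"y":-15.6,"z":0,"twist":0},
    {"x":35,"y":-15.6,"z":0,"twist":0},
    {"x":35,"y":-15.6,"z":0,"twist":0},
  ],
)

```text
time: 6.05
tool_pos: [0.5802, 0.1022, 0.1688]
ee_rot: [-0.001, 0.756, 0.655, -0.001]
wrist_force: [0.1, 0.6, -1.0]
width: 0.0237
grasp_force: 42.0
```

Request:
servo_tool(
  deltas=[
    {"x":35,"y":-15.6,"z":0,"twist":0},
    {"x":30,"y":-13.3,"z":0,"twist":0},
    {"x":25,"y":-11.1,"z":0,"twist":0},
    {"x":18,"y":-8,"z":0,"twist":0},
    {"x":11,"y":-4.9,"z":0,"twist":0},
    {"x":5,"y":-2.2,"z":0,"twist":0},
    {"x":0,"y":0,"z":0,"twist":0},
    {"x":0,"y":0,"z":0,"twist":0},
  ],
)

```text
time: 6.85
tool_pos: [0.5462, 0.2293, 0.1701]
ee_rot: [0.0, 0.756, 0.654, -0.0]
wrist_force: [-0.5, 1.1, -0.2]
width: 0.0238
grasp_force: 42.0
```

```bash
python3 go.py 546.3 229.6 63 -8.25; python3 - <<'E'
from cell import *
import cv2,numpy as np
from h import *
a=capture('top');b=capture('side')
np.savez('c1.npz',**{k+'_'+n:v for n,c in(('t',a),('s',b)) for k,v in c.items()})
for n,c in(('t',a),('s',b)):
  P=pts(c);m=hue(c,172,6,130,25);Q=P[m];Q=Q[(np.abs(Q[:,0]-.546)<.06)&(np.abs(Q[:,1]-.23)<.06)]
  for lo,hi in((.1,.165),(.14,.165),(.145,.155)):
    q=Q[(Q[:,2]>lo)&(Q[:,2]<hi)]
    if len(q)>5:print(n,len(q),rect(q),q[:,2].min())
E
```

```text
t 6.85 p [546.2 229.3 170.1] yaw -8.26 tilt [-3.e-04 -6.e-04 -1.e+00] w 0.023755613992552792 g 42.021387219429016
tool delta [4.000e-01 1.000e-01 1.071e+02] twist -0.01
t 812 [545.3 224.5  41.2  69.2  79.9] 0.12188127275517778
t 635 [545.4 224.6  41.1  69.1  80.2] 0.14000801696575108
t 518 [545.5 224.6  41.   69.   80. ] 0.14502403716238715
s 1457 [541.6 228.3  45.1  65.3  81.8] 0.1160124742818991
s 1042 [541.8 228.3  45.1  64.9  81.8] 0.14001177770258635
s 807 [541.8 228.2  45.1  64.8  81.6] 0.14502372187466078
```

Request:
servo_tool(
  deltas=[
    {"x":1.2,"y":0,"z":8,"twist":0},
    {"x":0,"y":0,"z":16,"twist":0},
    {"x":0,"y":0,"z":16,"twist":0},
    {"x":0,"y":0,"z":12,"twist":0},
    {"x":0,"y":0,"z":6,"twist":0},
    {"x":0,"y":0,"z":0,"twist":0},
    {"x":0,"y":0,"z":0,"twist":0},
  ],
)

```text
time: 7.65
tool_pos: [0.5465, 0.2311, 0.1123]
ee_rot: [0.0, 0.756, 0.654, 0.0]
wrist_force: [0.8, -0.5, -1.7]
width: 0.0236
grasp_force: 42.0
```

Request:
servo_tool(
  deltas=[
    {"x":0,"y":0,"z":7,"twist":0},
    {"x":0,"y":0,"z":7,"twist":0},
    {"x":0,"y":0,"z":7,"twist":0},
    {"x":0,"y":0,"z":7,"twist":0},
    {"x":0,"y":0,"z":6,"twist":0},
    {"x":0,"y":0,"z":0,"twist":0},
    {"x":0,"y":0,"z":0,"twist":0},
  ],
)

```text
time: 8.35
tool_pos: [0.5462, 0.231, 0.078]
ee_rot: [-0.0, 0.756, 0.654, -0.0]
wrist_force: [0.3, 0.9, -0.7]
width: 0.0236
grasp_force: 42.0
```

```bash
python3 go.py 546.5 230.6 63 -8.25
```

```text
t 8.35 p [546.2 231.   78. ] yaw -8.24 tilt [-6.e-04 -2.e-04 -1.e+00] w 0.02362298881734136 g 42.02147841453552
tool delta [-0.3  0.4 15. ] twist 0.01
```

Request:
servo_tool(
  deltas=[
    {"x":0,"y":0,"z":4,"twist":0},
    {"x":0,"y":0,"z":4,"twist":0},
    {"x":0,"y":0,"z":3,"twist":0},
    {"x":0,"y":0,"z":2,"twist":0},
    {"x":0,"y":0,"z":1.5,"twist":0},
    {"x":0,"y":0,"z":0,"twist":0},
    {"x":0,"y":0,"z":0,"twist":0},
  ],
)

```text
time: 9.05
tool_pos: [0.5463, 0.231, 0.0642]
ee_rot: [-0.0, 0.756, 0.654, -0.0]
wrist_force: [-1.1, -0.7, 2.1]
width: 0.0235
grasp_force: 42.5
```

Request:
servo_tool(
  deltas=[
    {"x":0,"y":0,"z":0.5,"twist":0},
    {"x":0,"y":0,"z":0.5,"twist":0},
    {"x":0,"y":0,"z":0,"twist":0},
  ],
)

```text
time: 9.35
tool_pos: [0.5464, 0.231, 0.0642]
ee_rot: [-0.0, 0.756, 0.655, -0.0]
wrist_force: [-3.3, -1.4, 7.8]
width: 0.0238
grasp_force: 43.3
```

Request:
servo_tool(
  deltas=[
    {"x":0,"y":0,"z":0,"twist":0},
    {"x":0,"y":0,"z":0,"twist":0},
    {"x":0,"y":0,"z":0,"twist":0},
    {"x":0,"y":0,"z":0,"twist":0},
  ],
  hand=60,
)

```text
time: 9.75
tool_pos: [0.5463, 0.231, 0.0625]
ee_rot: [-0.0, 0.756, 0.654, -0.0]
wrist_force: [-0.0, -0.2, -0.6]
width: 0.0599
grasp_force: 0.0
```

Request:
servo_tool(
  deltas=[
    {"x":0,"y":0,"z":-5,"twist":0},
    {"x":0,"y":0,"z":-12,"twist":0},
    {"x":0,"y":0,"z":-20,"twist":0},
    {"x":0,"y":0,"z":-25,"twist":0},
    {"x":0,"y":0,"z":-25,"twist":0},
    {"x":0,"y":0,"z":-15,"twist":0},
    {"x":0,"y":0,"z":-5,"twist":0},
    {"x":0,"y":0,"z":0,"twist":0},
  ],
)

```text
time: 10.55
tool_pos: [0.5469, 0.2312, 0.1708]
ee_rot: [0.0, 0.756, 0.654, 0.001]
wrist_force: [0.4, -0.1, 0.5]
width: 0.0603
grasp_force: 0.0
```

```bash
python3 go.py 467 -144.6 170 -30.3
```

```text
t 10.55 p [546.9 231.2 170.8] yaw -8.24 tilt [ 1.8e-03  5.0e-04 -1.0e+00] w 0.06025209060724033 g 0.0
tool delta [-383.3  -25.2    0.5] twist 22.06
```

Request:
servo_tool(
  deltas=[
    {"x":-10,"y":-1,"z":0,"twist":0},
    {"x":-20,"y":-1,"z":0,"twist":0},
    {"x":-30,"y":-2,"z":0,"twist":0},
    {"x":-35,"y":-2,"z":0,"twist":0},
    {"x":-35,"y":-2,"z":0,"twist":0},
    {"x":-35,"y":-2,"z":0,"twist":0},
    {"x":-35,"y":-2,"z":0,"twist":0},
    {"x":-35,"y":-3,"z":0,"twist":0},
  ],
)

```text
time: 11.35
tool_pos: [0.4958, -0.001, 0.168]
ee_rot: [-0.001, 0.756, 0.654, -0.001]
wrist_force: [0.6, 0.5, -0.4]
width: 0.0598
grasp_force: 0.0
```

Request:
servo_tool(
  deltas=[
    {"x":-35,"y":-2,"z":0,"twist":0},
    {"x":-35,"y":-2,"z":0,"twist":0},
    {"x":-30,"y":-2,"z":0,"twist":0},
    {"x":-24,"y":-2,"z":0,"twist":0},
    {"x":-16,"y":-1,"z":0,"twist":0},
    {"x":-8,"y":-1,"z":0,"twist":0},
    {"x":0,"y":0,"z":5,"twist":3},
    {"x":0,"y":0,"z":10,"twist":6},
  ],
)

```text
time: 12.15
tool_pos: [0.4664, -0.1447, 0.1543]
ee_rot: [-0.0, 0.806, 0.591, -0.0]
wrist_force: [0.5, 0.7, -1.0]
width: 0.06
grasp_force: 0.0
```

Request:
servo_tool(
  deltas=[
    {"x":0,"y":0,"z":20,"twist":6},
    {"x":0,"y":0,"z":15,"twist":5},
    {"x":0,"y":0,"z":5,"twist":2.1},
    {"x":0,"y":0,"z":0,"twist":0},
    {"x":0,"y":0,"z":0,"twist":0},
  ],
)

```text
time: 12.65
tool_pos: [0.4662, -0.144, 0.1142]
ee_rot: [-0.001, 0.867, 0.498, -0.0]
wrist_force: [-0.3, 0.5, 0.4]
width: 0.0599
grasp_force: 0.0
```

```bash
python3 go.py 467 -144.6 55 -30.3; python3 - <<'E'
from cell import *
import cv2,numpy as np
from h import *
a=capture('top');b=capture('side');w=capture('wrist')
np.savez('c2.npz',**{k+'_'+n:v for n,c in(('t',a),('s',b)) for k,v in c.items()})
for n,c in(('s',b),('w',w)):
  P=pts(c);Q=P[hue(c,18,32,130,25)];Q=Q[(np.abs(Q[:,0]-.467)<.05)&(np.abs(Q[:,1]+.144)<.05)]
  for lo,hi in((.074,.09),(.03,.04)):
    q=Q[(Q[:,2]>lo)&(Q[:,2]<hi)]
    if len(q)>5:print(n,len(q),rect(q))
k=lambda c,x0,y0,x1,y1:cv2.resize(c['color'][y0:y1,x0:x1],(400,300),interpolation=cv2.INTER_CUBIC)
cv2.imwrite('pics/m2.png',cv2.convertScaleAbs(np.vstack([np.hstack([k(a,70,135,230,255),k(b,70,210,270,360)]),np.hstack([k(w,0,0,512,384),k(b,200,100,360,220)])]),alpha=1.3))
E
```

```text
t 12.65 p [ 466.2 -144.   114.2] yaw -30.28 tilt [-1.3e-03  7.0e-04 -1.0e+00] w 0.059949596024166565 g 0.0
tool delta [-0.1  1.1 59.2] twist 0.02
s 134 [ 465.  -143.3   24.5   22.9   60.9]
s 222 [ 464.1 -143.3   26.1   66.6   58.7]
w 1606 [ 466.1 -145.3   26.    23.2   60.6]
w 1950 [ 466.  -144.9   25.3   69.9   59.7]
```

View pics/m2.png

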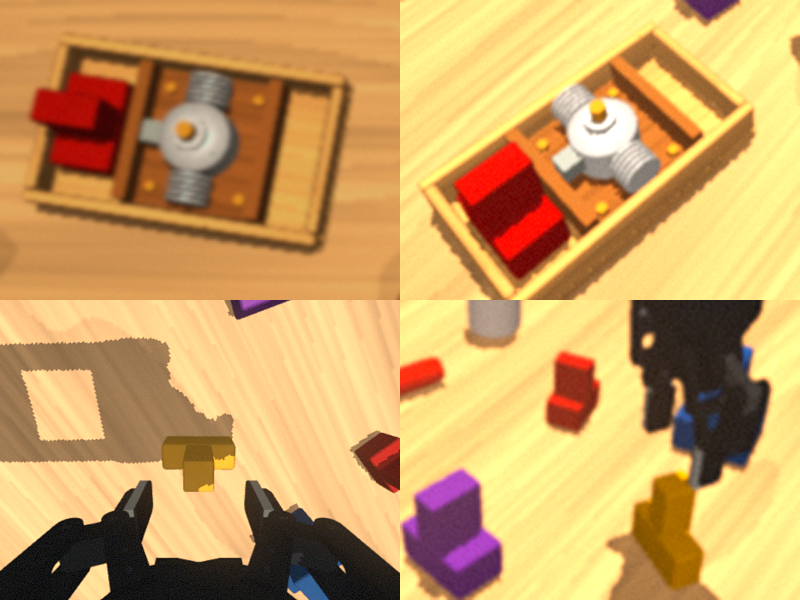

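The composite shows the red block seated upright in the wide gap (top-left panel, ~(85,125)). The yellow T is centred under the fingers (wrist panel, ~(198,460)).

Request:
servo_tool(
  deltas=[
    {"x":-0.7,"y":0.5,"z":8,"twist":0},
    {"x":0,"y":0,"z":14,"twist":0},
    {"x":0,"y":0,"z":15,"twist":0},
    {"x":0,"y":0,"z":12,"twist":0},
    {"x":0,"y":0,"z":7,"twist":0},
    {"x":0,"y":0,"z":3,"twist":0},
    {"x":0,"y":0,"z":0,"twist":0},
  ],
)

```text
time: 13.5
tool_pos: [0.4665, -0.1452, 0.0552]
ee_rot: [-0.0, 0.868, 0.497, -0.0]
wrist_force: [0.5, -0.3, 0.8]
width: 0.06
grasp_force: 0.0
```

Request:
servo_tool(
  deltas=[
    {"x":0,"y":0,"z":0,"twist":0},
    {"x":0,"y":0,"z":0,"twist":0},
    {"x":0,"y":0,"z":0,"twist":0},
    {"x":0,"y":0,"z":0,"twist":0},
    {"x":0,"y":0,"z":0,"twist":0},
    {"x":0,"y":0,"z":0,"twist":0},
  ],
  hand=10,
)

```text
time: 14.1
tool_pos: [0.4676, -0.1457, 0.0566]
ee_rot: [0.001, 0.868, 0.497, 0.001]
wrist_force: [0.1, -0.3, 3.8]
width: 0.0233
grasp_force: 40.2
```

```bash
python3 go.py 524.5 77.5 170 -8.25; python3 - <<'E'
from h import *
d=load('c2.npz')
C=np.array([536.8,158.5])/1000
for n in 'ts':
  P=pts(d[n]).reshape(-1,3);a=np.radians(-8.3);r=(P[:,:2]-C)@np.array([[np.cos(a),-np.sin(a)],[np.sin(a),np.cos(a)]])
  for x in (-40,-20,0,20,40):
    m=(np.abs(r[:,0]-x/1000)<.008)&(P[:,2]>.036)&(P[:,2]<.05);y=np.sort(r[m,1]*1000)
    lo=y[(y<-80)];c=y[(y>-75)&(y<-40)]
    print(n,x,lo[-3:].round(1),c[:3].round(1))
E
```

```text
t 14.1 p [ 467.6 -145.7   56.6] yaw -30.34 tilt [ 1.6e-03 -7.0e-04 -1.0e+00] w 0.023322019753544827 g 40.180338621139526
tool delta [ 221.4  -63.4 -113.5] twist -22.09
t -40 [-100.7 -100.3 -100.1] [-64.7 -64.5 -64.5]
t -20 [-100.4 -100.4  -99.9] [-64.8 -64.5 -64.3]
t 0 [-100.7 -100.6 -100.1] [-64.8 -64.6 -64.4]
t 20 [-100.5 -100.   -99.9] [-64.6 -64.3 -64.2]
t 40 [-100.5 -100.4 -100.1] [-64.7 -64.7 -64.7]
s -40 [-100.3 -100.3 -100.2] [-65.  -64.8 -64.8]
s -20 [-100.4 -100.2  -99.6] [-65.  -64.5 -64.4]
s 0 [-100.3 -100.2 -100.2] [-65.7 -65.4 -65. ]
s 20 [-100.3 -100.1 -100. ] [-64.8 -64.7 -64.6]
s 40 [-100.3 -100.2 -100.2] [-65.1 -64.6 -64.6]
```

Request:
servo_tool(
  deltas=[
    {"x":0,"y":0,"z":-8,"twist":0},
    {"x":0,"y":0,"z":-16,"twist":-3},
    {"x":0,"y":0,"z":-24,"twist":-5},
    {"x":0,"y":0,"z":-24,"twist":-6},
    {"x":0,"y":0,"z":-24,"twist":-5},
    {"x":0,"y":0,"z":-13,"twist":-3.1},
    {"x":0,"y":0,"z":-5,"twist":0},
    {"x":0,"y":0,"z":0,"twist":0},
  ],
)

```text
time: 14.9
tool_pos: [0.4668, -0.1453, 0.1702]
ee_rot: [0.0, 0.756, 0.654, 0.0]
wrist_force: [0.2, -0.4, -1.3]
width: 0.0238
grasp_force: 39.5
```

```bash
python3 go.py 525 77.2 170 -8.25
```

```text
t 14.9 p [ 466.8 -145.3  170.2] yaw -8.31 tilt [ 7.e-04 -3.e-04 -1.e+00] w 0.02376168738277858 g 39.52856719493866
tool delta [2.286e+02 2.540e+01 2.000e-01] twist -0.06
```

Request:
servo_tool(
  deltas=[
    {"x":10,"y":1,"z":0,"twist":0},
    {"x":20,"y":2,"z":0,"twist":0},
    {"x":30,"y":4,"z":0,"twist":0},
    {"x":35,"y":4,"z":0,"twist":0},
    {"x":35,"y":4,"z":0,"twist":0},
    {"x":35,"y":4,"z":0,"twist":0},
    {"x":28,"y":3,"z":0,"twist":0},
    {"x":20,"y":2,"z":0,"twist":0},
  ],
)

```text
time: 15.7
tool_pos: [0.52, 0.0647, 0.168]
ee_rot: [-0.001, 0.756, 0.655, -0.001]
wrist_force: [0.4, -0.9, -0.3]
width: 0.0235
grasp_force: 39.5
```

Request:
servo_tool(
  deltas=[
    {"x":11,"y":1,"z":0,"twist":0},
    {"x":4.6,"y":0.4,"z":0,"twist":0},
    {"x":0,"y":0,"z":10,"twist":0},
    {"x":0,"y":0,"z":18,"twist":0},
    {"x":0,"y":0,"z":18,"twist":0},
    {"x":0,"y":0,"z":8,"twist":0},
    {"x":0,"y":0,"z":0,"twist":0},
    {"x":0,"y":0,"z":0,"twist":0},
  ],
)

```text
time: 16.5
tool_pos: [0.5248, 0.0768, 0.1158]
ee_rot: [0.0, 0.756, 0.654, -0.0]
wrist_force: [0.7, -0.7, 0.0]
width: 0.0235
grasp_force: 39.5
```

```bash
python3 go.py 525 77.2 63 -8.25; python3 - <<'E'
from cell import *
from h import *
C=np.array([536.8,158.5])/1000
for n in('top','side'):
  c=capture(n);P=pts(c);Q=P[hue(c,18,32,150,25)];Q=Q[(np.abs(Q[:,0]-.525)<.06)&(np.abs(Q[:,1]-.077)<.05)&(Q[:,2]>.07)&(Q[:,2]<.105)]
  R=rect(Q);a=np.radians(-8.3);print(n,len(Q),R,(R[:2]-C*1000)@np.array([[np.cos(a),-np.sin(a)],[np.sin(a),np.cos(a)]]))
E
```

```text
t 16.5 p [524.8  76.8 115.8] yaw -8.29 tilt [-0.e+00 -1.e-04 -1.e+00] w 0.023504782515706875 g 39.526838064193726
tool delta [ 0.5  0.1 52.8] twist -0.04
top 242 [524.8  72.7  18.3  69.4  81.4] [  0.51145258 -86.63358711]
side 627 [523.2  79.1  25.   67.7  84.3] [ -1.99566837 -80.53159199]
```

Request:
servo_tool(
  deltas=[
    {"x":0,"y":0,"z":6,"twist":0},
    {"x":0,"y":0,"z":7,"twist":0},
    {"x":0,"y":0,"z":7,"twist":0},
    {"x":0,"y":0,"z":7,"twist":0},
    {"x":0,"y":0,"z":6,"twist":0},
    {"x":0,"y":0,"z":4,"twist":0},
    {"x":0,"y":0,"z":0,"twist":0},
    {"x":0,"y":0,"z":0,"twist":0},
  ],
)

```text
time: 17.4
tool_pos: [0.5248, 0.0773, 0.0787]
ee_rot: [-0.0, 0.756, 0.654, -0.0]
wrist_force: [-0.7, -0.1, -1.0]
width: 0.0239
grasp_force: 39.5
```

Request:
servo_tool(
  deltas=[
    {"x":0,"y":0,"z":4,"twist":0},
    {"x":0,"y":0,"z":4,"twist":0},
    {"x":0,"y":0,"z":3,"twist":0},
    {"x":0,"y":0,"z":2,"twist":0},
    {"x":0,"y":0,"z":1,"twist":0},
    {"x":0,"y":0,"z":0,"twist":0},
    {"x":0,"y":0,"z":0,"twist":0},
  ],
)

```text
time: 18.1
tool_pos: [0.5247, 0.0773, 0.0656]
ee_rot: [-0.0, 0.756, 0.655, -0.0]
wrist_force: [-3.1, 0.0, 5.8]
width: 0.0237
grasp_force: 40.2
```

Request:
servo_tool(
  deltas=[
    {"x":0,"y":0,"z":0,"twist":0},
    {"x":0,"y":0,"z":0,"twist":0},
    {"x":0,"y":0,"z":0,"twist":0},
    {"x":0,"y":0,"z":0,"twist":0},
  ],
  hand=60,
)

```text
time: 18.5
tool_pos: [0.5247, 0.0773, 0.0646]
ee_rot: [-0.0, 0.756, 0.654, -0.0]
wrist_force: [-0.7, 0.8, -0.6]
width: 0.0604
grasp_force: 0.0
```

Request:
servo_tool(
  deltas=[
    {"x":0,"y":0,"z":-5,"twist":0},
    {"x":0,"y":0,"z":-12,"twist":0},
    {"x":0,"y":0,"z":-20,"twist":0},
    {"x":0,"y":0,"z":-25,"twist":0},
    {"x":0,"y":0,"z":-25,"twist":0},
    {"x":0,"y":0,"z":-15,"twist":0},
    {"x":-10,"y":0,"z":-5,"twist":0},
    {"x":-20,"y":0,"z":0,"twist":0},
  ],
)

```text
time: 19.3
tool_pos: [0.521, 0.0476, 0.173]
ee_rot: [0.001, 0.755, 0.655, 0.001]
wrist_force: [0.3, -0.5, -0.7]
width: 0.0604
grasp_force: 0.0
```

Request:
servo_tool(
  deltas=[
    {"x":-30,"y":0,"z":0,"twist":0},
    {"x":-30,"y":0,"z":0,"twist":0},
    {"x":-30,"y":0,"z":0,"twist":0},
    {"x":-30,"y":0,"z":0,"twist":0},
    {"x":-20,"y":0,"z":0,"twist":0},
    {"x":-10,"y":0,"z":0,"twist":0},
    {"x":0,"y":0,"z":0,"twist":0},
  ],
)

```text
time: 20.0
tool_pos: [0.4981, -0.1019, 0.1711]
ee_rot: [-0.001, 0.757, 0.654, -0.0]
wrist_force: [0.5, 0.7, 0.4]
width: 0.0599
grasp_force: 0.0
```

```bash
python3 - <<'E'
from cell import *
from h import *
C=np.array([536.8,158.5])/1000;a=np.radians(-8.3);M=np.array([[np.cos(a),-np.sin(a)],[np.sin(a),np.cos(a)]])
T=capture('top');S=capture('side')
for n,c in(('t',T),('s',S)):
  P=pts(c)
  for k,h,y in(('red',(172,6),72),('yel',(22,32),-82)):
    Q=P[hue(c,*h,150,25)];r=(Q[:,:2]-C)@M*1000
    m=(np.abs(r[:,0])<45)&(np.abs(r[:,1]-y)<28)
    for lo,hi in((.08,.1),(.036,.05)):
      q=m&(Q[:,2]>lo)&(Q[:,2]<hi)
      if q.sum()>5:print(n,k,rect(np.c_[r[q],r[q]]/1000),Q[q,2].mean().round(4),np.median(Q[q,2]).round(4))
k=lambda c,x0,y0,x1,y1:cv2.resize(c['color'][y0:y1,x0:x1],(400,300),interpolation=cv2.INTER_CUBIC)
cv2.imwrite('pics/m3.png',cv2.convertScaleAbs(np.hstack([k(T,70,135,230,255),k(S,70,210,270,360)]),alpha=1.3))
E
```

```text
t red [-0.2 71.2 24.4 46.3  1.2] 0.0888 0.0892
t red [-0.9 71.  46.3 68.8 88.5] 0.0442 0.0444
s red [-2.4 71.5 24.7 45.5  0.1] 0.0886 0.0894
s red [-3.8 71.4 67.2 45.8  0.2] 0.0442 0.0446
s yel [ -2.2 -82.9  18.5  21.8   3.4] 0.0899 0.0898
s yel [ -3.3 -81.6  60.4  18.3   1.9] 0.0449 0.0449
```

View pics/m3.png

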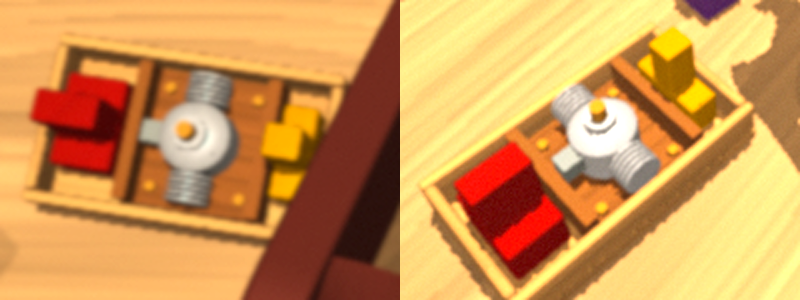

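The final view shows red (left, ~(85,125)) and yellow (right, ~(292,150)) upright in their gaps. Their foot tops are level with the rim, at about 44 mm, and the engine is where it was. The arm is clear, so I'm handing in.

```bash
python3 -c "
from cell import *
print(sign_off())"
```

```text
the job is handed in; nothing more can be done
None
```

I placed the red block in the wider gap first, then the yellow block in the narrower gap. Both stand upright with their feet flat on the crate floor and the engine is where it was; I handed the job in just after 20 s on the robot's clock, and no verdict came back.

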